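# Tip the bearing balls into the tray under the low shelf

### The job

Pick up the blue-gripped scoop by its grip without spilling, reach its mouth in under the low wooden shelf and tip it forward so that both steel bearing balls roll into the orange tray underneath, without knocking against the shelf or tray. Then set the scoop back down flat on the worktop in front of the shelf and let go of it.

Things in the scene. Friction and masses are not known exactly. Their poses are not given: they have to be found in the camera images.
- scoop: Steel scoop, blue upright grip, 0.2 kg (empty red twin: leave). Origin: underside below grip; x to mouth, z up. Grip: x +-32, y +-12, z 0-76 mm; hold flanks (along y) at z 50, about 40 N, mouth-heavy. Trough x 72-165, 64 wide, walls to z 32. Floor lowest at x 105 (z 4), rises to z 14 at x 72 and at open mouth edge x 165. Balls stay in when level, roll out when pitched mouth-down over 10 deg; use 30.
- shelf_tray: Fixed low shelf over an orange tray. Origin: worktop, mid unit; x points inward from the open front, z up. Plywood board z 135-150 mm, front edge x -55, 156 wide, nothing on it. Grey side panels (inner faces y +-72) and back (x 56). Tray x -59 to 53, y +-70, all walls 4 thick, 30 high, floor z 4. The scoop's mouth goes in from the front between z 30 and 135.
- ball_1_center (a point): Centre of a steel bearing ball, 20 mm across, 30 g; at the start it lies in the blue scoop's trough.
- ball_2_center (a point): Centre of the second, identical steel ball, beside the first.

How it is judged:
On the way, in this order (a step that is already met when the one before it is completed fails the run):
1. the scoop is lifted clear of the worktop with both balls in it (height (world z) of scoop above 0.025 m and distance between each of ball_1_center, ball_2_center and scoop below 0.17 m), for 0.2 s.
2. both balls are in the tray while the scoop is held up in front of it (height (world z) of scoop above 0.025 m and horizontal distance between scoop and shelf_tray below 0.28 m and x of ball_1_center in the frame of shelf_tray between -0.058 and 0.058 m and y of ball_1_center in the frame of shelf_tray between -0.07 and 0.07 m and height (world z) of each of ball_1_center, ball_2_center below 0.03 m and x of ball_2_center in the frame of shelf_tray between -0.058 and 0.058 m and y of ball_2_center in the frame of shelf_tray between -0.07 and 0.07 m), for 0.1 s.
At the end, for the whole second after the job is handed in: Both balls lie in the orange tray (centres within its walls and below 30 mm), and the blue-gripped scoop stands at rest on the worktop in front of the shelf, flat within 7 degrees, its origin within 15 mm of the surface (x of ball_1_center in the frame of shelf_tray between -0.058 and 0.058 m and y of ball_1_center in the frame of shelf_tray between -0.07 and 0.07 m and height (world z) of each of ball_1_center, ball_2_center below 0.03 m and x of ball_2_center in the frame of shelf_tray between -0.058 and 0.058 m and y of ball_2_center in the frame of shelf_tray between -0.07 and 0.07 m and angle between scoop's own z axis and vertical below 0.12 rad and height (world z) of scoop between -0.01 and 0.015 m and linear speed of scoop below 0.03 m/s and x of scoop in the frame of shelf_tray below -0.06 m); the robot touches nothing.
It fails at once if the scoop or the robot knocks against the shelf or tray (more than 10 N) (contact force between any of scoop, the fingers, the arm and shelf_tray above 10 N).
It also fails if it takes over 56 s, if anything falls off the work surface, if the arm or the gripper's body presses on something with over 40 N, if the wrist force passes 120 N, or if a joint passes its speed limit or range.

### The arm

A 7-joint arm with a two-finger parallel gripper is mounted at the origin on a cart in front of the work surface, level with it; the furniture and walls round the work are solid. World frame = base frame: x ahead of the robot, y to its left, z up, the work surface at z = 0. Lengths are in m, angles in rad, forces in N, time in s.
With the tool pointing down it reaches from about 0.4 to 0.85 m from the base axis. Payload 10.4 kg.
Tool frame: the origin (TCP) lies at the very end of the fingers, on their centre line; the grasp point (between the pads) lies 19 mm behind it; z points along the fingers, y is the line along which they close (so a half turn about z gives the same grasp; the last joint's range is limited). The gripper opens to 87 mm and grips with 3 to 60 N. Pads are 19 mm wide; open, the fingers measure 117 mm over their backs; the gripper's body (75 mm by 190 mm) begins 51 mm behind the grasp point.
Start: joints at [1.079, 0.332, -0.065, 1.46, 0.022, 1.35, -0.088], TCP at [0.282, -0.558, 0.223] pointing down, gripper open.
Joint ranges: [-2.6, 2.6], [-0.5, 2.12], [-1.47, 1.34], [0.16, 2.42], [-1.27, 4.41], [0.06, 2.06], [-2.6, 2.6]. Speed limits (rad/s): [2.22, 2.22, 2.79, 2.79, 3.14, 3.14, 3.14].

### API

Orientations are given as a unit quaternion [x, y, z, w].
In Python, from bench import * gives the robot as it stands.
- The arm moves only by the tool step_arm, never from a script. Its arguments are lists of equal length, an entry for each row: "delta_pos": the shift along the world's x, y, z in units of 25 mm (1.0 is 25 mm), a list of three; "turn": the turn about the world's z in units of 0.12 rad (1.0 is 0.12 rad). In form: {"delta_pos": [[tx, ty, tz], ...], "turn": [turn, ...]}. A call has 1 to 12 rows; each row shifts and turns the commanded pose from where the row before left it; what a row does not reach is not made up. A row lasts 1/10 s, in which the tool goes at most 50 mm and 8.59 degrees, less where a joint would pass 70% of its speed; a pose out of reach is approached as far as the arm can. A call with a number of a shift or a turn outside -1 to 1 is refused whole. A call with a gripper value outside its range is refused whole. "grip" is the closure, from 0 (fully open) to 1 (shut), set as the call begins (left out, the last holds). The fingers move at their own pace and stop on an object; "newtons" is the grip in N (left out, the last holds). Time passes only in rows, so rows that do not move let the fingers close. It gives the time, the measured TCP pose, the force, the opening and the grip force at its end, in the units of the state.
- read_state(): the state, without advancing time (a new reading comes with each control period).
- camera(name): name is "side" or "top"; returns a dict with "image" (420x560x3 uint8, red, green, blue), "z_map" (420x560 float32, m along the optical axis (not along the pixel's ray), 0 where there is no reading), "mtx" (3x3 intrinsics, pixels), "view" (4x4, takes a point from world to camera coordinates). Camera axes: x right, y up, looking along -z (the intrinsics and any distortion apply to the point x, -y, -z); pixel columns grow to the right and rows downward; lengths in m; the calibration is good to about 2 mm. A picture is of the moment at which its call begins.
- close_job(): hands the job in; it is judged then, once.
The state is a dict: "time": time; "joint_positions": joint angles; "joint_vel": joint speeds; "joint_torque": joint torques, N m; "ee_pos": TCP position; "eef_rot": TCP orientation; "ft_force": force on the tool from outside, world axes, zero at the start; "torque": the same for the moment, N m; "width": finger opening in m; "grip_force": force on a finger pad.
Only numpy, scipy, OpenCV 4.12 (cv2) and the standard library are available. Lean on these libraries where they do the work, as an engineer would, in place of code of your own. Each camera call takes 0.05 s, during which the arm holds its last target. There are 200 camera calls.

## Working session

There is one attempt and no reset: what is moved stays moved. The work goes in short steps, Python scripts to look and compute and a tool call to move; the robot and the scene stay as the last step left them, time stands still between calls to the robot, and variables do not carry over. Pictures are saved under pics/ and viewed, at most 10 in all, crops included, and the job is handed in when it is done.

Besides the shell and the picture viewer there is one more tool, called after ">>>" in YAML: its name, and indented under it one key for each argument. step_arm: Moves the arm, as the interface text tells. Shifts and turns lie within -1 to 1; 1 stands for 25 mm of shift or 0.12 rad of turn. Its arguments: {"type":"object","properties":{"delta_pos":{"type":"array"},"turn":{"type":"array"},"grip":{"type":"number"},"newtons":{"type":"number"}},"required":["delta_pos","turn"]}

```bash
mkdir -p pics; cat > h.py <<'E'
from bench import *
import numpy as np, cv2
def pts(c):
    z=c["z_map"];K=c["mtx"];v,u=np.mgrid[:z.shape[0],:z.shape[1]]
    P=np.stack([(u-K[0,2])/K[0,0]*z,-(v-K[1,2])/K[1,1]*z,-z],-1)
    T=np.linalg.inv(c["view"]);W=P@T[:3,:3].T+T[:3,3];W[z==0]=np.nan
    return W
E
python3 - <<'E'
from h import *
for n in("top","side"):
    c=camera(n);cv2.imwrite(f"pics/{n}0.png",c["image"][:,:,::-1]);np.savez(f"/tmp/{n}0.npz",**c)
    W=pts(c);h=cv2.cvtColor(c["image"],cv2.COLOR_RGB2HSV)
    print(n,np.linalg.inv(c["view"])[:3,3].round(3))
    for nm,lo,hi in(("blue",95,130),("orange",8,20),("red",0,5)):
        m=cv2.inRange(h,(lo,120,60),(hi,255,255));k,l,s,ce=cv2.connectedComponentsWithStats(m)
        for i in range(1,k):
            if s[i,4]>60:
                w=W[l==i];print(nm,s[i],ce[i].round(),np.nanmin(w,0).round(3),np.nanmedian(w,0).round(3),np.nanmax(w,0).round(3))
print(read_state())
E
```

```text
top [0.262 0.126 1.284]
blue [ 78  27  48  30 515] [104.  43.] [ 1.592  0.219 -0.638] [ 1.628  0.294 -0.612] [ 1.712  0.4   -0.52 ]
blue [   1  114  143  160 9189] [ 70. 202.] [ 0.633  0.307 -0.721] [0.767 0.453 0.039] [1.408 0.829 0.132]
blue [203 279  22  28 300] [214. 293.] [0.424 0.187 0.045] [0.454 0.202 0.076] [0.486 0.218 0.084]
orange [ 248  149   54   43 1008] [273. 169.] [ 0.658 -0.104 -0.003] [ 0.692 -0.036  0.006] [0.725 0.037 0.144]
orange [120 285  30  30 518] [134. 300.] [ 0.485  0.345 -0.007] [0.52  0.383 0.018] [0.553 0.413 0.028]
red [113   0  28  14 156] [124.   4.] [ 1.598  0.111 -0.444] [ 1.616  0.174 -0.416] [ 1.68   0.2   -0.345]
red [145 119  11  11  85] [150. 124.] [0.86  0.19  0.105] [0.869 0.201 0.113] [0.886 0.212 0.134]
red [382 197  16  31 371] [389. 212.] [ 0.443 -0.256  0.031] [ 0.472 -0.234  0.075] [ 0.507 -0.22   0.085]
side [0.086 0.435 0.673]
blue [ 172   18   95   62 2528] [226.  46.] [ 1.589 -0.808 -0.235] [ 1.677 -0.617 -0.194] [ 1.884 -0.393 -0.065]
blue [156  96  41  45 769] [179. 115.] [ 1.593 -0.406 -0.445] [ 1.659 -0.386 -0.406] [ 1.867 -0.
[... 1298 characters left out ...]
_positions': array([ 1.07939439,  0.33280307, -0.06472764,  1.46082335,  0.02158291,
        1.34988015, -0.0884769 ]), 'joint_vel': array([-0.00113687, -0.00146078,  0.00214529, -0.0021078 , -0.00026959,
       -0.00020118, -0.00135588]), 'joint_torque': array([ 1.71171570e-03, -6.24548292e+01,  2.50044832e-02, -3.90716136e+01,
       -6.13847980e-02,  3.66263464e-02,  2.17555203e-05]), 'ee_pos': array([ 0.28225709, -0.55726889,  0.22185328]), 'eef_rot': array([ 9.72646037e-01,  2.32291445e-01, -1.54936869e-04, -5.89675056e-04]), 'ft_force': array([0.41393404, 0.3496581 , 0.76951713]), 'torque': array([-0.00644231, -0.03441695, -0.01995479]), 'grip_force': 0.0, 'width': 0.08733046488940313}
```

View pics/top0.png

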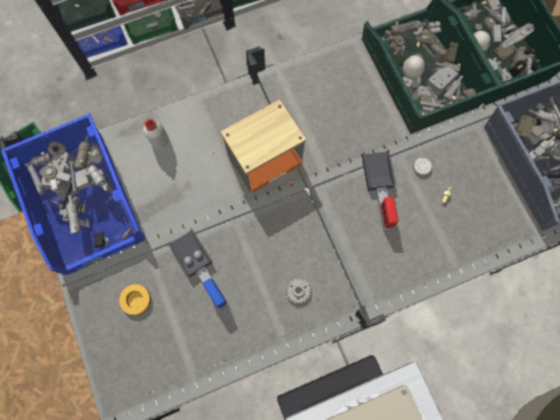

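View pics/side0.png

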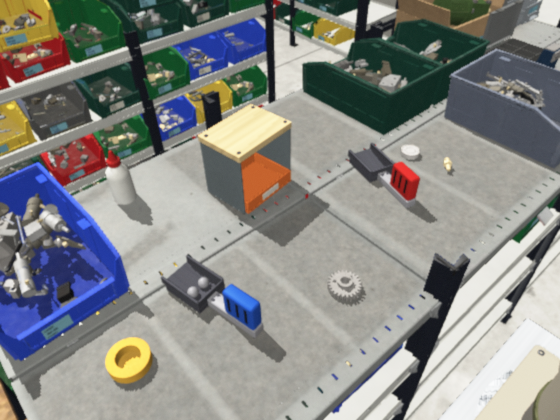

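The top view shows the blue scoop grip at about (214,293) with its trough at (192,255), holding two balls. The shelf top is at about (263,135) with its orange tray opening toward the robot. The side view agrees, and the red twin is at (404,180).

```bash
python3 - <<'E'
from h import *
for n in("top","side"):
    c=dict(np.load(f"/tmp/{n}0.npz"));W=pts(c)
    def rect(nm,box,z0,z1):
        x0,x1,y0,y1=box
        m=(W[...,0]>x0)&(W[...,0]<x1)&(W[...,1]>y0)&(W[...,1]<y1)&(W[...,2]>z0)&(W[...,2]<z1)
        m=cv2.erode(m.astype(np.uint8),np.ones((2,2)))>0
        p=W[m].astype(np.float32)
        (cx,cy),s,a=cv2.minAreaRect(p[:,:2]);print(n,nm,len(p),np.round((cx,cy),4),np.round(s,3),round(a,1),"medz",np.median(p[:,2]).round(4))
        vx=cv2.fitLine(p[:,:2],cv2.DIST_L2,0,.01,.01).ravel();print("  line",vx.round(3),np.degrees(np.arctan2(vx[1],vx[0])).round(1))
    rect("board",(.6,.95,-.2,.15),.142,.16)
    rect("grip",(.4,.52,.15,.25),.068,.09)
    rect("trough",(.45,.68,.15,.35),.022,.045)
    h=cv2.cvtColor(c["image"],cv2.COLOR_RGB2HSV)
    # trough: dark rim pixels rect
    m=((W[...,2]>.006)&(W[...,2]<.05)&(W[...,0]>.47)&(W[...,0]<.68)&(W[...,1]>.15)&(W[...,1]<.33)&(h[...,1]<90))
    p=W[m].astype(np.float32);print(" trough all",cv2.minAreaRect(p[:,:2]),p.mean(0))
E
```

```text
Traceback (most recent call last):
cv2.error: OpenCV(4.12.0) /io/opencv/modules/imgproc/src/convhull.cpp:143: error: (-215:Assertion failed) total >= 0 && (depth == CV_32F || depth == CV_32S) in function 'convexHull'
```

```bash
python3 - <<'E'
from h import *
for n in("top","side"):
    c=dict(np.load(f"/tmp/{n}0.npz"));W=pts(c)
    h=cv2.cvtColor(c["image"],cv2.COLOR_RGB2HSV)
    def rect(nm,box,z0,z1,extra=True):
        x0,x1,y0,y1=box
        m=(W[...,0]>x0)&(W[...,0]<x1)&(W[...,1]>y0)&(W[...,1]<y1)&(W[...,2]>z0)&(W[...,2]<z1)&extra
        p=np.ascontiguousarray(W[m],dtype=np.float32)
        if len(p)<5: print(nm,"none");return
        q=np.ascontiguousarray(p[:,:2])
        (cx,cy),s,a=cv2.minAreaRect(q);v=cv2.fitLine(q,cv2.DIST_L2,0,.01,.01).ravel()
        print(n,nm,len(p),np.round((cx,cy),4),np.round(s,3),round(a,1),"medz",np.median(p[:,2]).round(4),"line",v.round(3),np.degrees(np.arctan2(v[1],v[0])).round(1))
    rect("board",(.6,.95,-.2,.15),.14,.165)
    rect("grip",(.4,.52,.15,.25),.066,.09)
    rect("gripblue",(.4,.52,.15,.25),.02,.09,h[...,1]>120)
    rect("trough",(.47,.68,.15,.33),.006,.05,h[...,1]<90)
    print(np.nanmax(W[(W[...,0]>.6)&(W[...,0]<.95)&(abs(W[...,1])<.2)],0))
E
```

```text
top board 3419 [ 0.7293 -0.0269] [0.119 0.157] 8.0 medz 0.1509 line [ 0.145 -0.989  0.726 -0.026] -81.7
top grip 319 [0.4562 0.2028] [0.064 0.024] 10.7 medz 0.0762 line [0.982 0.191 0.455 0.202] 11.0
top gripblue 296 [0.4552 0.2024] [0.062 0.022] 9.4 medz 0.0763 line [0.984 0.177 0.453 0.202] 10.2
top trough 1255 [0.5766 0.2388] [0.205 0.175] 0.7 medz 0.0139 line [0.966 0.257 0.567 0.226] 14.9
[0.94997095 0.19997615 0.15935553]
side board 2757 [ 0.7293 -0.0232] [0.119 0.159] 8.2 medz 0.1475 line [ 0.136 -0.991  0.723 -0.018] -82.2
side grip 555 [0.4551 0.2059] [0.063 0.024] 10.8 medz 0.0735 line [0.979 0.203 0.453 0.207] 11.7
side gripblue 1048 [0.4551 0.2061] [0.063 0.024] 10.8 medz 0.0682 line [0.971 0.24  0.449 0.209] 13.9
side trough 1899 [0.5461 0.2225] [0.15  0.066] 11.5 medz 0.0166 line [0.997 0.073 0.561 0.226] 4.2
[0.94999464 0.19998905 0.15083111]
```

>>> step_arm:
  delta_pos:
    - [0.22,1,0]
    - [0.22,1,0]
    - [0.22,1,0]
    - [0.22,1,0]
    - [0.22,1,0]
    - [0.22,1,0]
    - [0.22,1,0]
    - [0.22,1,0]
    - [0.22,1,0]
    - [0.22,1,0]
    - [0.22,1,0]
    - [0.22,1,0]
  turn: [-0.1,-0.1,-0.1,-0.1,-0.1,-0.1,-0.1,-0.1,-0.1,-0.1,-0.1,-0.1]
  grip: 0

```text
time: 1.3
ee_pos: [0.3483, -0.2564, 0.2223]
eef_rot: [0.987, 0.161, -0.0, -0.0]
ft_force: [0.6, 0.6, -0.3]
width: 0.0872
grip_force: 0.0
```

>>> step_arm:
  delta_pos:
    - [0.22,1,0]
    - [0.22,1,0]
    - [0.22,1,0]
    - [0.22,1,0]
    - [0.22,1,0]
    - [0.22,1,0]
    - [0.22,1,0]
    - [0.22,1,0]
    - [0.22,1,0]
    - [0.22,1,0]
    - [0.22,1,0]
    - [0.22,1,0]
  turn: [-0.1,-0.1,-0.1,-0.1,-0.1,-0.1,-0.1,-0.1,-0.1,-0.1,-0.1,0]

```text
time: 2.5
ee_pos: [0.4143, 0.0435, 0.2224]
eef_rot: [0.995, 0.096, -0.0, 0.0]
ft_force: [0.3, 1.1, 0.4]
width: 0.087
grip_force: 0.0
```

>>> step_arm:
  delta_pos:
    - [0.237,0.917,0]
    - [0.237,0.917,0]
    - [0.237,0.917,0]
    - [0.237,0.917,0]
    - [0.237,0.917,0]
    - [0.237,0.917,0]
    - [0.237,0.917,-0.2]
    - [0,0,-0.9]
    - [0,0,-1]
    - [0,0,-1]
    - [0,0,-1]
    - [0,0,-0.5]
  turn: [0,0,0,0,0,0,0,0,0,0,0,0]

```text
time: 3.7
ee_pos: [0.4547, 0.2023, 0.1055]
eef_rot: [0.995, 0.096, -0.001, 0.0]
ft_force: [-0.8, 0.3, 0.4]
width: 0.0869
grip_force: 0.0
```

```bash
python3 - <<'E'
from h import *
c=camera("top");cv2.imwrite("pics/top1.png",cv2.resize(c["image"][200:340,120:320,::-1],None,fx=3.5,fy=3.5))
print(read_state()["ee_pos"])
E
```

```text
[0.45434932 0.20205628 0.10455809]
```

View pics/top1.png

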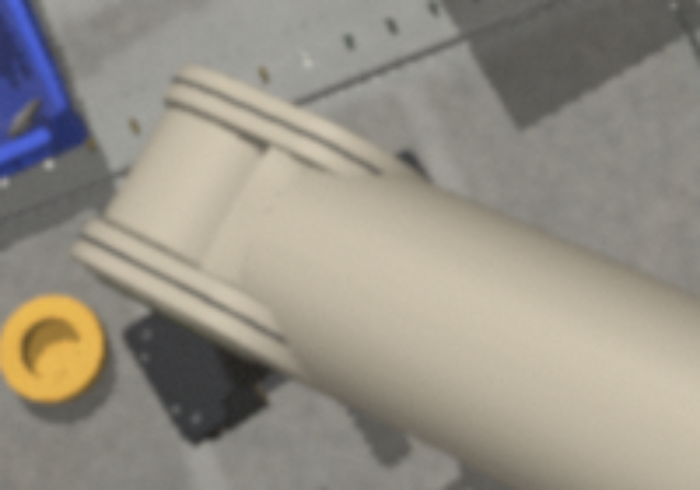

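The arm hides the scoop in this view. The two earlier measurements agree to about 3 mm, so I'll go down and close gently.

>>> step_arm:
  delta_pos:
    - [0.02,0.04,-0.8]
    - [0.02,0.04,-0.8]
    - [0,0,-0.8]
    - [0,0,-0.54]
    - [0,0,0]
  turn: [0,0,0,0,0]

```text
time: 4.25
ee_pos: [0.4562, 0.2045, 0.0332]
eef_rot: [0.995, 0.096, -0.001, 0.0]
ft_force: [0.4, 0.3, 0.1]
width: 0.0867
grip_force: 0.0
```

>>> step_arm:
  delta_pos:
    - [0,0,0]
    - [0,0,0]
    - [0,0,0]
    - [0,0,0]
    - [0,0,0]
    - [0,0,0]
    - [0,0,0]
    - [0,0,0]
  turn: [0,0,0,0,0,0,0,0]
  grip: 1
  newtons: 40

```text
time: 5.05
ee_pos: [0.4568, 0.2049, 0.034]
eef_rot: [0.995, 0.096, -0.0, 0.0]
ft_force: [0.1, 0.0, -0.7]
width: 0.0314
grip_force: 0.0
```

>>> step_arm:
  delta_pos:
    - [0,0,0]
    - [0,0,0]
    - [0,0,0]
    - [0,0,0]
  turn: [0,0,0,0]

```text
time: 5.45
ee_pos: [0.4569, 0.2047, 0.034]
eef_rot: [0.995, 0.096, -0.0, 0.0]
ft_force: [0.7, -0.8, 0.7]
width: 0.024
grip_force: 39.9
```

>>> step_arm:
  delta_pos:
    - [0,0,0.1]
    - [0,0,0.2]
    - [0,0,0.3]
    - [0,0,0.3]
    - [0,0,0.2]
    - [0,0,0.1]
  turn: [0,0,0,0,0,0]

```text
time: 6.05
ee_pos: [0.4573, 0.205, 0.0649]
eef_rot: [0.995, 0.096, 0.001, 0.0]
ft_force: [0.2, -0.5, -2.8]
width: 0.0235
grip_force: 39.9
```

```bash
python3 - <<'E'
from h import *
c=camera("side");cv2.imwrite("pics/side1.png",cv2.resize(c["image"][180:380,100:370,::-1],None,fx=2.9,fy=2.9))
s=read_state();print(s["ee_pos"],s["torque"],s["ft_force"])
E
```

```text
[0.45726076 0.20501141 0.06491932] [0.04047308 0.0838004  0.00554321] [ 0.23341702 -0.30636769 -2.60385333]
```

View pics/side1.png

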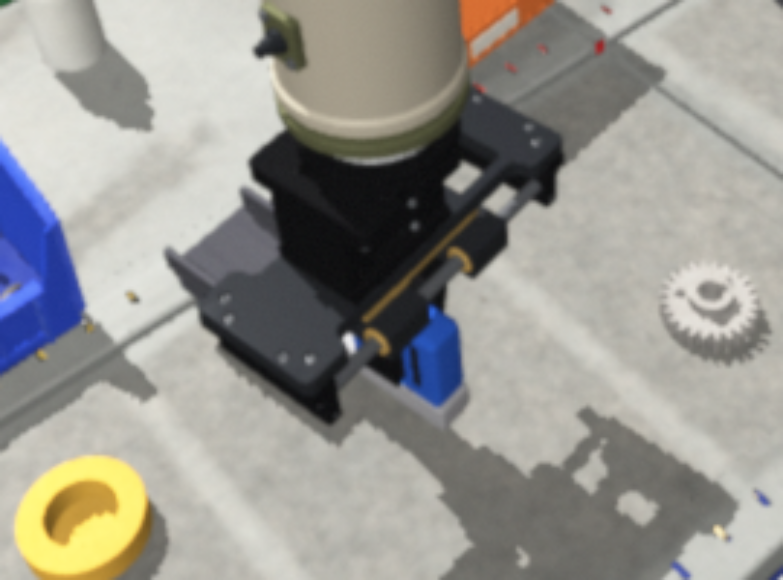

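The scoop is held level, with its mouth at about (220,250) in the crop. Next I'll write a pitch gauge from depth points in the tool frame.

```bash
cat >> h.py <<'E'
from scipy.spatial.transform import Rotation as R
def prof(save=None):
    s=read_state();q=R.from_quat(s["eef_rot"]).as_matrix();x=q[:,0]*[1,1,0];x/=np.linalg.norm(x);y=np.array([-x[1],x[0],0])
    piv=s["ee_pos"]+[0,0,.019]
    print("t",round(s["time"],2),"piv",piv.round(4),"yaw",np.degrees(np.arctan2(x[1],x[0])).round(1),"grip",round(s["grip_force"],1),"ty",round(float(s["torque"]@y),3),"F",s["ft_force"].round(1))
    d=piv-[.725,-.0256,0];a=np.radians(8);print("shelf frame piv",round(d[0]*np.cos(a)+d[1]*np.sin(a),4),round(-d[0]*np.sin(a)+d[1]*np.cos(a),4))
    for n in("side","top"):
        c=camera(n);W=pts(c)-piv;L=np.stack([W@x,W@y,W[...,2]],-1)*1000
        h=cv2.cvtColor(c["image"],cv2.COLOR_RGB2HSV)
        if save: cv2.imwrite(f"pics/{save}_{n}.png",c["image"][:,:,::-1])
        m=(abs(L[...,1])<36)&(L[...,0]>-45)&(L[...,0]<185)&(L[...,2]<40)&(W[...,2]+piv[2]>.012)
        o=[]
        for b in range(-45,185,15):
            k=m&(L[...,0]>=b)&(L[...,0]<b+15)
            if k.sum()>4:o.append((b+7,int(k.sum()),*[int(v) for v in np.percentile(L[k][:,2],[3,50,97])]))
        print(n,o)
        bl=m&(h[...,0]>95)&(h[...,0]<130)&(h[...,1]>120)&(L[...,0]<50)
        if bl.sum()>20:print("  blue",bl.sum(),np.percentile(L[bl],[2,50,98],axis=0).round().tolist())
    return L
E
python3 -c "
from h import *
prof()"
```

```text
t 6.1 piv [0.4573 0.205  0.0839] yaw 11.0 grip 39.9 ty 0.074 F [ 0.2 -0.3 -2.6]
shelf frame piv -0.233 0.2656
side [(-38, 294, -49, -16, 18), (-23, 291, -48, 2, 22), (-8, 218, -48, -7, 35), (7, 62, -50, -17, 28), (22, 27, -51, -43, -18), (37, 22, -37, -35, -28), (127, 139, -48, -45, -21), (142, 313, -47, -43, -22), (157, 294, -45, -41, -21), (172, 5, -43, -42, -40)]
  blue 473 [[-33.0, -8.0, -29.0], [-28.0, 9.0, 2.0], [-9.0, 15.0, 22.0]]
top [(157, 18, -36, -21, -15)]
```

>>> step_arm:
  delta_pos:
    - [0,0,0.2]
    - [0,-0.1,0.3]
    - [0,-0.2,0.3]
    - [0,-0.3,0.3]
    - [0,-0.4,0.3]
    - [0,-0.5,0.3]
    - [0,-0.6,0.3]
    - [0,-0.7,0.2]
    - [0,-0.8,0.04]
    - [0,-0.8,0]
    - [0,-0.8,0]
    - [0,-0.8,0]
  turn: [0,0,0,0,-0.1,-0.1,-0.1,-0.1,-0.04,0,0,0]

```text
time: 7.4
ee_pos: [0.4567, 0.0532, 0.1206]
eef_rot: [0.998, 0.069, 0.0, 0.0]
ft_force: [-0.1, -0.7, -2.3]
width: 0.0239
grip_force: 39.9
```

>>> step_arm:
  delta_pos:
    - [0,-0.8,0]
    - [0,-0.8,0]
    - [0,-0.8,0]
    - [0,-0.7,0]
    - [0,-0.6,0]
    - [0,-0.45,0]
    - [0,-0.3,0]
    - [0,-0.15,0]
    - [0,-0.1,0]
    - [0,0,0]
    - [0,0,0]
  turn: [0,0,0,0,0,0,0,0,0,0,0]

```text
time: 8.5
ee_pos: [0.4569, -0.0621, 0.1201]
eef_rot: [0.998, 0.07, -0.0, -0.0]
ft_force: [0.5, 0.1, -2.6]
width: 0.0235
grip_force: 39.9
```

```bash
python3 -c "
from h import *
prof('p2')"
```

```text
t 8.5 piv [ 0.4569 -0.0621  0.1391] yaw 8.1 grip 39.9 ty 0.106 F [ 0.5  0.1 -2.6]
shelf frame piv -0.2706 0.0012
side [(-38, 201, -51, -17, 18), (-23, 317, -49, -6, 21), (-8, 242, -49, -12, 19), (7, 70, -53, -42, -30), (22, 68, -53, -42, -30), (37, 64, -52, -41, -34), (52, 61, -52, -41, -34), (67, 146, -53, -40, -24), (82, 94, -53, -37, -22), (97, 139, -52, -37, -22), (112, 132, -52, -35, -22), (127, 196, -51, -45, -22), (142, 251, -51, -43, -22), (157, 215, -48, -41, -23)]
  blue 472 [[-32.0, -5.0, -31.0], [-24.0, 13.0, -2.0], [-0.0, 23.0, 21.0]]
top [(-38, 57, -45, -22, 22), (-23, 7, -46, 20, 21), (67, 37, -49, -25, -19), (82, 109, -46, -41, -19), (97, 157, -50, -37, -18), (112, 131, -49, -42, -19), (127, 173, -48, -43, -19), (142, 186, -45, -41, -18), (157, 183, -43, -38, -19)]
```

View pics/p2_side.png

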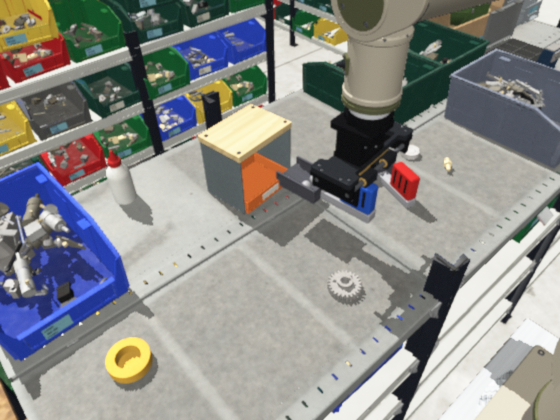

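The scoop at (300,180) lines up level with the tray opening at (262,180). I'll go in slowly.

>>> step_arm:
  delta_pos:
    - [0.1,0.014,0]
    - [0.25,0.035,0]
    - [0.4,0.056,0]
    - [0.5,0.07,0]
    - [0.6,0.084,0]
    - [0.7,0.098,0]
    - [0.7,0.098,0]
    - [0.6,0.084,0]
    - [0.5,0.07,0]
    - [0.45,0.063,0]
    - [0.35,0.05,0]
    - [0.25,0.035,0]
  turn: [0,0,0,0,0,0,0,0,0,0,0,0]

```text
time: 9.8
ee_pos: [0.5926, -0.0435, 0.1198]
eef_rot: [0.998, 0.07, -0.0, -0.0]
ft_force: [0.4, 0.6, -2.4]
width: 0.0234
grip_force: 39.9
```

>>> step_arm:
  delta_pos:
    - [0.18,0.025,0]
    - [0.12,0.017,0]
    - [0.08,0.011,0]
    - [0,0,0]
    - [0,0,0]
  turn: [0,0,0,0,0]

```text
time: 10.3
ee_pos: [0.6012, -0.0424, 0.1201]
eef_rot: [0.998, 0.07, -0.0, 0.0]
ft_force: [-0.3, -0.1, -3.1]
width: 0.0237
grip_force: 39.9
```

>>> step_arm:
  delta_pos:
    - [0,0,0]
    - [0,0,0]
  turn: [0,0]
  newtons: 25

```text
time: 10.5
ee_pos: [0.6013, -0.0425, 0.1201]
eef_rot: [0.998, 0.07, 0.0, 0.0]
ft_force: [0.4, 0.1, -3.2]
width: 0.0235
grip_force: 24.9
```

```bash
python3 -c "
from h import *
prof()"
```

```text
t 10.5 piv [ 0.6013 -0.0425  0.1391] yaw 8.0 grip 24.9 ty 0.196 F [ 0.4  0.1 -3.2]
shelf frame piv -0.1249 0.0005
side [(-38, 224, -51, -19, 17), (-23, 274, -49, -3, 21), (-8, 314, -49, 3, 30), (7, 125, -51, -16, 19), (22, 69, -53, -38, -6), (37, 54, -53, -41, -34), (52, 49, -51, -41, -34), (67, 313, -125, -111, -26), (82, 75, -53, -38, -22), (97, 66, -53, -41, 8), (112, 56, -52, 8, 10), (127, 124, 6, 8, 10), (142, 143, 7, 8, 10), (157, 138, 7, 8, 10), (172, 140, 6, 8, 10), (187, 48, 6, 8, 10)]
  blue 519 [[-33.0, -8.0, -31.0], [-23.0, 13.0, -1.0], [21.0, 24.0, 22.0]]
top [(-38, 101, -46, -12, 24), (-23, 54, -45, 20, 27), (-8, 27, 11, 22, 27), (67, 26, -43, -21, 13), (82, 57, -45, 11, 15), (97, 103, 7, 11, 15), (112, 97, 8, 11, 15), (127, 116, 7, 11, 16), (142, 110, 8, 11, 16), (157, 115, 7, 11, 16), (172, 129, 7, 11, 16), (187, 38, 7, 11, 15)]
  blue 98 [[-33.0, -8.0, -16.0], [-30.0, 2.0, 20.0], [-11.0, 13.0, 27.0]]
```

>>> step_arm:
  delta_pos:
    - [0,0,0]
  turn: [0]
  newtons: 17

```text
time: 10.7
ee_pos: [0.6013, -0.0424, 0.1201]
eef_rot: [0.998, 0.07, 0.0, 0.0]
ft_force: [-0.7, -0.1, -2.3]
width: 0.024
grip_force: 16.9
```

```bash
python3 -c "
from h import *
prof()"
```

```text
t 10.7 piv [ 0.6013 -0.0424  0.1391] yaw 8.0 grip 16.9 ty 0.106 F [-0.7 -0.1 -2.3]
shelf frame piv -0.1248 0.0006
side [(-38, 228, -50, -17, 17), (-23, 268, -50, -3, 21), (-8, 319, -48, 3, 32), (7, 126, -52, -17, 18), (22, 68, -53, -38, -6), (37, 52, -53, -42, -34), (52, 47, -52, -41, -34), (67, 313, -125, -111, -27), (82, 70, -53, -35, -22), (97, 72, -54, -41, 9), (112, 53, -52, 8, 9), (127, 114, 7, 8, 10), (142, 150, 6, 8, 10), (157, 145, 6, 8, 10), (172, 136, 6, 8, 10), (187, 50, 7, 8, 9)]
  blue 510 [[-33.0, -7.0, -31.0], [-23.0, 13.0, -2.0], [21.0, 23.0, 21.0]]
top [(-38, 101, -45, -12, 24), (-23, 52, -46, 21, 27), (-8, 26, 11, 21, 27), (67, 30, -42, -10, 13), (82, 57, -45, 11, 16), (97, 101, 8, 11, 15), (112, 101, 8, 11, 17), (127, 110, 7, 11, 15), (142, 112, 7, 11, 15), (157, 117, 6, 12, 15), (172, 128, 8, 11, 16), (187, 39, 9, 11, 16)]
  blue 97 [[-34.0, -8.0, -17.0], [-30.0, 2.0, 20.0], [-10.0, 12.0, 26.0]]
```

>>> step_arm:
  delta_pos:
    - [0,0,0]
  turn: [0]
  newtons: 12

```text
time: 10.9
ee_pos: [0.6014, -0.0424, 0.1201]
eef_rot: [0.998, 0.07, 0.0, 0.0]
ft_force: [-0.7, 0.4, -2.9]
width: 0.024
grip_force: 12.0
```

```bash
python3 -c "
from h import *
prof()" | grep -A2 side
```

```text
side [(-38, 227, -50, -17, 18), (-23, 271, -50, -4, 21), (-8, 309, -48, 3, 31), (7, 125, -52, -15, 18), (22, 72, -52, -39, -7), (37, 50, -52, -41, -34), (52, 51, -52, -41, -34), (67, 316, -126, -110, -26), (82, 74, -52, -37, -22), (97, 73, -53, -40, 8), (112, 49, -53, 8, 9), (127, 123, 6, 8, 10), (142, 141, 6, 8, 10), (157, 150, 6, 8, 10), (172, 132, 6, 8, 10), (187, 53, 6, 8, 10)]
  blue 511 [[-33.0, -7.0, -31.0], [-23.0, 13.0, -2.0], [22.0, 24.0, 22.0]]
top [(-38, 100, -46, -12, 23), (-23, 54, -42, 19, 25), (-8, 27, 11, 22, 28), (67, 30, -44, -18, 13), (82, 60, -45, 11, 16), (97, 99, 7, 11, 15), (112, 95, 8, 12, 15), (127, 115, 7, 11, 16), (142, 115, 8, 11, 16), (157, 117, 7, 11, 16), (172, 124, 7, 11, 15), (187, 39, 7, 11, 15)]
```

>>> step_arm:
  delta_pos:
    - [0,0,0]
  turn: [0]
  newtons: 9

```text
time: 11.1
ee_pos: [0.6014, -0.0423, 0.1201]
eef_rot: [0.998, 0.07, 0.0, 0.0]
ft_force: [-0.4, -0.0, -3.4]
width: 0.0243
grip_force: 9.0
```

>>> step_arm:
  delta_pos:
    - [0,0,0]
  turn: [0]
  newtons: 40

```text
time: 11.2
ee_pos: [0.6014, -0.0423, 0.1201]
eef_rot: [0.998, 0.07, 0.0, 0.0]
ft_force: [0.1, 0.2, -2.9]
width: 0.0239
grip_force: 40.0
```

```bash
python3 -c "
from h import *
prof()" | grep -A2 side
```

```text
side [(-38, 226, -51, -20, 18), (-23, 273, -49, -3, 21), (-8, 310, -47, 4, 30), (7, 127, -51, -17, 17), (22, 69, -51, -38, -5), (37, 50, -53, -41, -35), (52, 53, -53, -41, -35), (67, 315, -125, -111, -26), (82, 68, -53, -37, -22), (97, 77, -52, -40, 8), (112, 56, -54, 8, 10), (127, 121, 7, 8, 10), (142, 144, 6, 8, 10), (157, 141, 7, 8, 10), (172, 137, 6, 8, 10), (187, 54, 7, 8, 10)]
  blue 511 [[-32.0, -7.0, -31.0], [-23.0, 13.0, -2.0], [21.0, 24.0, 21.0]]
top [(-38, 99, -46, -14, 22), (-23, 55, -46, 19, 27), (-8, 27, -2, 23, 28), (67, 29, -46, -17, 13), (82, 61, -47, 11, 15), (97, 103, 7, 11, 15), (112, 94, 8, 11, 15), (127, 112, 8, 11, 15), (142, 109, 8, 11, 15), (157, 125, 7, 11, 16), (172, 120, 7, 12, 15), (187, 41, 8, 12, 15)]
```

>>> step_arm:
  delta_pos:
    - [0,0,0]
  turn: [0]
  newtons: 6.5

```text
time: 11.4
ee_pos: [0.6014, -0.0423, 0.1201]
eef_rot: [0.998, 0.07, -0.0, 0.0]
ft_force: [0.0, 0.9, -3.4]
width: 0.0241
grip_force: 6.5
```

>>> step_arm:
  delta_pos:
    - [0,0,0]
  turn: [0]
  newtons: 40

```text
time: 11.5
ee_pos: [0.6014, -0.0424, 0.1201]
eef_rot: [0.998, 0.07, 0.0, 0.0]
ft_force: [-0.7, -0.3, -3.1]
width: 0.0238
grip_force: 40.0
```

```bash
python3 -c "
from h import *
prof()" | grep -A2 side | cut -c1-170
```

```text
side [(-38, 226, -50, -19, 17), (-23, 275, -50, -5, 21), (-8, 309, -48, 3, 31), (7, 129, -52, -16, 17), (22, 73, -52, -38, -6), (37, 51, -52, -42, -34), (52, 51, -53, -41
  blue 516 [[-32.0, -7.0, -31.0], [-23.0, 13.0, -2.0], [21.0, 23.0, 21.0]]
top [(-38, 102, -45, -13, 22), (-23, 51, -46, 20, 26), (-8, 27, 11, 22, 27), (67, 31, -42, -19, 14), (82, 60, -46, 11, 15), (97, 100, 8, 12, 16), (112, 97, 7, 12, 16), (1
```

>>> step_arm:
  delta_pos:
    - [0,0,0]
  turn: [0]
  newtons: 5

```text
time: 11.7
ee_pos: [0.6014, -0.0423, 0.1201]
eef_rot: [0.998, 0.07, 0.0, 0.0]
ft_force: [0.4, 0.1, -2.5]
width: 0.024
grip_force: 5.0
```

>>> step_arm:
  delta_pos:
    - [0,0,0]
  turn: [0]
  newtons: 40

```text
time: 11.8
ee_pos: [0.6014, -0.0424, 0.1201]
eef_rot: [0.998, 0.07, -0.0, 0.0]
ft_force: [0.4, -0.6, -2.0]
width: 0.024
grip_force: 40.0
```

```bash
python3 -c "
from h import *
prof()" | grep -A2 side | cut -c1-170
```

```text
side [(-38, 237, -49, -22, 16), (-23, 276, -48, 0, 22), (-8, 314, -50, 2, 31), (7, 125, -52, -17, 18), (22, 76, -54, -39, -7), (37, 56, -57, -43, -37), (52, 60, -56, -43,
  blue 534 [[-33.0, -7.0, -31.0], [-23.0, 13.0, -2.0], [21.0, 24.0, 22.0]]
top [(-38, 117, -46, -13, 23), (-23, 49, -39, 20, 26), (-8, 27, 12, 23, 27), (67, 24, -44, 2, 13), (82, 65, -52, 10, 14), (97, 102, 8, 12, 16), (112, 94, 8, 11, 15), (127
```

>>> step_arm:
  delta_pos:
    - [0,0,0.1]
    - [0,0,0.2]
  turn: [0,0]
  newtons: 5

```text
time: 12.1
ee_pos: [0.6012, -0.0424, 0.1276]
eef_rot: [0.998, 0.07, -0.0, -0.0]
ft_force: [0.4, 1.1, -2.8]
width: 0.0239
grip_force: 5.0
```

>>> step_arm:
  delta_pos:
    - [0,0,0.1]
  turn: [0]
  newtons: 40

```text
time: 12.2
ee_pos: [0.6016, -0.0423, 0.1308]
eef_rot: [0.998, 0.07, 0.0, 0.0]
ft_force: [-0.1, -1.4, -3.2]
width: 0.0239
grip_force: 40.0
```

```bash
python3 -c "
from h import *
prof()" | grep -A2 side | cut -c1-230
```

```text
side [(-38, 251, -43, -25, 1), (-23, 319, -47, 4, 25), (-8, 318, -51, 1, 31), (7, 147, -57, -19, 19), (22, 80, -63, -46, -9), (37, 72, -66, -52, -47), (52, 141, -73, -61, -50), (67, 344, -136, -120, -44), (82, 93, -79, -64, -49), 
  blue 558 [[-37.0, -6.0, -34.0], [-23.0, 13.0, -5.0], [19.0, 23.0, 25.0]]
top [(-38, 125, -36, -15, 10), (-23, 71, -44, 12, 27), (-8, 29, 0, 25, 31), (67, 19, -43, -2, 3), (82, 53, -76, 0, 6), (97, 105, -4, 1, 5), (112, 100, -2, 1, 5), (127, 123, -2, 1, 5), (142, 116, -2, 1, 5), (157, 120, -1, 1, 5), (1
```

>>> step_arm:
  delta_pos:
    - [0,0,0.15]
    - [0,0,0.15]
  turn: [0,0]
  newtons: 5

```text
time: 12.5
ee_pos: [0.6013, -0.0423, 0.1377]
eef_rot: [0.998, 0.07, -0.0, -0.0]
ft_force: [0.4, 0.5, -3.2]
width: 0.0242
grip_force: 5.0
```

>>> step_arm:
  delta_pos:
    - [0,0,0]
    - [0,0,0]
    - [0,0,0]
    - [0,0,0]
    - [0,0,0]
  turn: [0,0,0,0,0]
  newtons: 40

```text
time: 13.0
ee_pos: [0.6013, -0.0424, 0.1375]
eef_rot: [0.998, 0.07, -0.0, 0.0]
ft_force: [-0.8, 0.2, -1.3]
width: 0.0238
grip_force: 40.0
```

```bash
python3 -c "
from h import *
prof('p3')" | cut -c1-230; python3 -c "
import cv2;a=cv2.imread('pics/p3_side.png');cv2.imwrite('pics/p3c.png',cv2.resize(a[90:240,170:380],None,fx=3.5,fy=3.5))"
```

```text
t 13.0 piv [ 0.6013 -0.0424  0.1565] yaw 8.0 grip 40.0 ty 0.031 F [-0.8  0.2 -1.3]
shelf frame piv -0.1248 0.0006
side [(-38, 230, -41, -17, 3), (-23, 325, -47, 4, 26), (-8, 326, -53, 0, 32), (7, 160, -63, -31, 17), (22, 78, -70, -54, -7), (37, 78, -80, -62, -56), (52, 259, -83, -64, -55), (67, 272, -143, -130, -16), (82, 104, -97, -78, -9), 
  blue 570 [[-40.0, -7.0, -37.0], [-22.0, 13.0, -5.0], [18.0, 23.0, 26.0]]
top [(-38, 116, -32, -10, 9), (-23, 70, -41, 12, 23), (-8, 26, 13, 25, 29), (67, 14, -16, -7, -2), (82, 48, -86, -6, -2), (97, 106, -95, -5, -1), (112, 113, -8, -4, -2), (127, 115, -9, -5, -1), (142, 126, -9, -5, -1), (157, 128, -
  blue 127 [[-40.0, -8.0, -14.0], [-31.0, 1.0, 6.0], [-11.0, 12.0, 28.0]]
```

View pics/p3c.png

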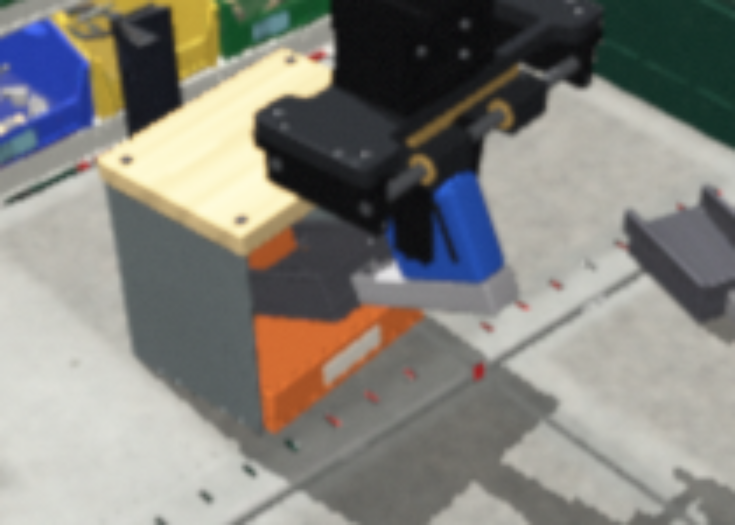

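>>> step_arm:
  delta_pos:
    - [0,0,0.15]
    - [0,0,0.15]
    - [0,0,0]
  turn: [0,0,0]

```text
time: 13.4
ee_pos: [0.6018, -0.0423, 0.1459]
eef_rot: [0.998, 0.07, 0.001, 0.0]
ft_force: [-0.4, 0.7, -2.7]
width: 0.024
grip_force: 40.0
```

>>> step_arm:
  delta_pos:
    - [0,0,0]
  turn: [0]

```text
time: 13.5
ee_pos: [0.6015, -0.0424, 0.1453]
eef_rot: [0.998, 0.07, 0.0, 0.0]
ft_force: [-0.3, 0.6, -2.0]
width: 0.0238
grip_force: 40.0
```

>>> step_arm:
  delta_pos:
    - [0,0,0]
  turn: [0]

```text
time: 13.6
ee_pos: [0.6013, -0.0424, 0.145]
eef_rot: [0.998, 0.07, -0.0, 0.0]
ft_force: [-0.1, -0.2, -2.5]
width: 0.0238
grip_force: 40.0
```

```bash
python3 - <<'E'
from h import *
f=[]
for i in range(10):
    camera("side");s=read_state();f.append([s["ft_force"][2],*s["torque"]])
print(np.mean(f,0),np.std(f,0))
E
```

```text
[-2.3771675   0.0127047   0.01812001  0.00820008] [0.59364832 0.0295737  0.02268548 0.03702249]
```

>>> step_arm:
  delta_pos:
    - [-0.2,-0.03,0]
    - [-0.4,-0.06,0]
    - [-0.4,-0.055,0]
    - [-0.4,-0.055,0]
    - [-0.18,-0.02,0]
    - [0,0,0]
  turn: [0,0,0,0,0,0]

```text
time: 14.7
ee_pos: [0.5613, -0.0483, 0.1453]
eef_rot: [0.998, 0.07, 0.0, 0.0]
ft_force: [0.2, -0.5, -3.1]
width: 0.0238
grip_force: 40.0
```

```bash
python3 -c "
from h import *
prof('p4')
a=cv2.imread('pics/p4_side.png')[90:240,190:350];b=cv2.imread('pics/p4_top.png')[100:250,200:360]
cv2.imwrite('pics/p4c.png',cv2.resize(np.hstack([a,b]),None,fx=2.5,fy=2.5,interpolation=cv2.INTER_CUBIC))"
```

```text
t 14.7 piv [ 0.5613 -0.0483  0.1643] yaw 8.0 grip 40.0 ty 0.004 F [ 0.2 -0.5 -3.1]
shelf frame piv -0.1653 0.0003
side [(-38, 233, -42, -18, 2), (-23, 344, -47, 4, 26), (-8, 319, -54, -4, 29), (7, 160, -63, -34, 13), (22, 77, -70, -55, -26), (37, 84, -77, -61, -55), (52, 275, -82, -64, -56), (67, 81, -92, -73, -57), (82, 113, -97, -78, -65), (97, 148, -103, -89, -70), (112, 354, -150, -99, -16), (127, 215, -108, -91, -15), (142, 128, -99, -16, -14), (157, 149, -18, -16, -14), (172, 152, -18, -16, -14), (187, 50, -17, -16, -14)]
  blue 574 [[-40.0, -6.0, -36.0], [-22.0, 13.0, -5.0], [13.0, 23.0, 26.0]]
top [(-38, 115, -33, -10, 6), (-23, 65, -41, 13, 32), (-8, 15, 6, 25, 30), (67, 5, -58, -56, -55), (82, 28, -95, -76, -58), (97, 57, -98, -93, -66), (112, 185, -142, -24, -9), (127, 251, -107, -16, -10), (142, 141, -17, -13, -9), (157, 141, -18, -13, -9), (172, 153, -17, -13, -9), (187, 56, -16, -13, -7)]
  blue 116 [[-39.0, -8.0, -14.0], [-31.0, 1.0, 5.0], [-13.0, 12.0, 33.0]]
```

View pics/p4c.png

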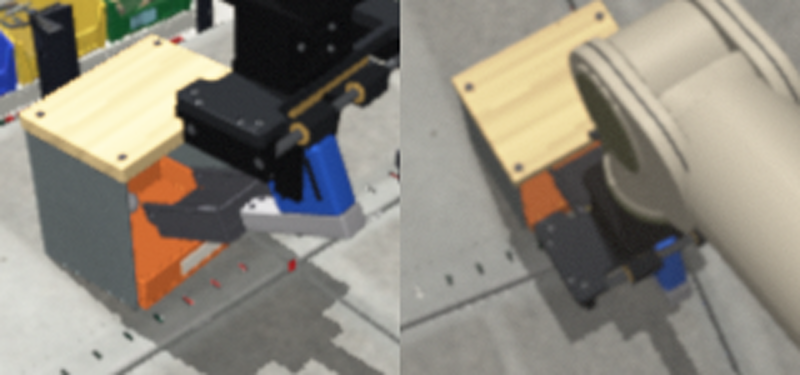

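Nothing is visible in the trough, and a grey ball spot shows in the tray at about (132,203). I'll back out fully, still tilted.

>>> step_arm:
  delta_pos:
    - [-0.3,-0.042,0]
    - [-0.5,-0.07,0]
    - [-0.6,-0.085,0]
    - [-0.7,-0.1,0]
    - [-0.7,-0.1,0]
    - [-0.6,-0.085,0]
    - [-0.5,-0.07,0]
    - [-0.4,-0.056,0]
    - [-0.24,-0.034,0]
    - [0,0,0]
    - [0,0,0]
  turn: [0,0,0,0,0,0,0,0,0,0,0]

```text
time: 15.9
ee_pos: [0.4488, -0.0639, 0.1452]
eef_rot: [0.998, 0.07, 0.0, 0.0]
ft_force: [-0.6, 0.6, -3.0]
width: 0.0235
grip_force: 40.0
```

```bash
python3 -c "
from h import *
prof('p5')
a=cv2.imread('pics/p5_side.png')[90:240,190:350];b=cv2.imread('pics/p5_top.png')[100:250,200:360]
cv2.imwrite('pics/p5c.png',cv2.resize(np.hstack([a,b]),None,fx=2.5,fy=2.5,interpolation=cv2.INTER_CUBIC))"
```

```text
t 15.9 piv [ 0.4488 -0.0639  0.1642] yaw 8.0 grip 40.0 ty -0.042 F [-0.6  0.6 -3. ]
shelf frame piv -0.2789 0.0006
side [(-38, 262, -41, -18, 2), (-23, 353, -48, -1, 22), (-8, 268, -55, -14, 20), (7, 121, -63, -45, -18), (22, 100, -69, -55, -29), (37, 112, -78, -60, -55), (52, 307, -82, -65, -56), (67, 112, -91, -73, -57), (82, 180, -98, -83, -65), (97, 216, -103, -91, -70), (112, 203, -109, -97, -77), (127, 178, -110, -102, -84), (142, 23, -109, -95, -88)]
  blue 590 [[-40.0, -5.0, -37.0], [-23.0, 13.0, -7.0], [13.0, 23.0, 22.0]]
top [(-38, 96, -31, -11, 8), (-23, 6, -36, 11, 14), (52, 9, -73, -52, -48), (67, 44, -88, -78, -51), (82, 86, -97, -91, -58), (97, 159, -100, -95, -68), (112, 167, -104, -99, -71), (127, 165, -108, -103, -80), (142, 8, -109, -88, -84)]
  blue 46 [[-40.0, -4.0, -14.0], [-36.0, 4.0, -3.0], [-30.0, 12.0, 10.0]]
```

View pics/p5c.png

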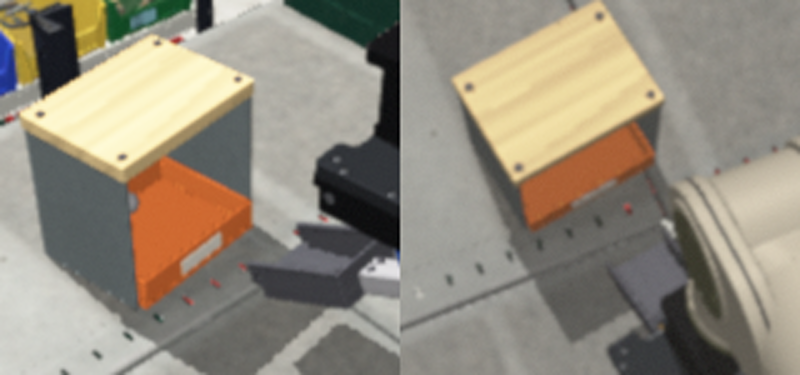

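The trough is empty, and one ball shows at the back-left corner of the tray at (132,203), with the other presumably hidden behind the panel. Next I'll lower with a light grip so the worktop swings the scoop back to level.

>>> step_arm:
  delta_pos:
    - [0,0,-0.3]
    - [0,0,-0.5]
    - [0,0,-0.5]
    - [0,0,-0.3]
    - [0,0,-0.16]
    - [0,0,0]
  turn: [0,0,0,0,0,0]

```text
time: 16.6
ee_pos: [0.448, -0.0638, 0.1004]
eef_rot: [0.998, 0.07, -0.001, -0.0]
ft_force: [-0.0, 0.4, -2.2]
width: 0.024
grip_force: 40.0
```

>>> step_arm:
  delta_pos:
    - [0,0,-0.2]
    - [0,0,-0.2]
    - [0,0,-0.2]
    - [0,0,-0.22]
    - [0,0,-0.22]
    - [0,0,-0.22]
    - [0,0,-0.22]
    - [0,0,-0.22]
    - [0,0,-0.22]
    - [0,0,-0.22]
    - [0,0,-0.2]
    - [0,0,-0.1]
  turn: [0,0,0,0,0,0,0,0,0,0,0,0]
  newtons: 6

```text
time: 17.8
ee_pos: [0.4481, -0.0639, 0.0395]
eef_rot: [0.998, 0.07, -0.0, -0.0]
ft_force: [-0.8, -0.5, -0.8]
width: 0.0242
grip_force: 6.0
```

```bash
python3 -c "
from h import *
prof()"
```

```text
t 17.8 piv [ 0.4481 -0.0639  0.0585] yaw 8.0 grip 6.0 ty 0.024 F [-0.8 -0.5 -0.8]
shelf frame piv -0.2795 0.0006
side [(-38, 158, -44, -15, 15), (-23, 237, -45, -6, 17), (-8, 149, -44, -11, 26), (7, 15, -46, -43, -36), (22, 9, -46, -45, -42), (37, 6, -45, -44, -43), (52, 10, -46, -44, -43), (67, 52, -46, -39, -28), (82, 47, -45, -34, -26), (97, 44, -45, -35, -26), (112, 58, -45, -33, -25), (127, 86, -46, -35, -27), (142, 86, -45, -36, -27), (157, 89, -46, -38, -28)]
  blue 390 [[-33.0, -5.0, -34.0], [-25.0, 13.0, -5.0], [-7.0, 20.0, 18.0]]
top [(-38, 50, -39, -13, 20), (-23, 6, -33, 19, 22), (67, 38, -46, -28, -22), (82, 46, -46, -41, -21), (97, 24, -46, -27, -23), (112, 23, -45, -27, -21), (127, 39, -46, -43, -24), (142, 86, -46, -43, -22), (157, 116, -46, -43, -24)]
```

>>> step_arm:
  delta_pos:
    - [0,0,-0.08]
    - [0,0,-0.04]
    - [0,0,0]
  turn: [0,0,0]
  newtons: 3

```text
time: 18.2
ee_pos: [0.4488, -0.0639, 0.0373]
eef_rot: [0.998, 0.07, 0.0, 0.0]
ft_force: [0.5, 1.2, 1.1]
width: 0.0239
grip_force: 3.0
```

>>> step_arm:
  delta_pos:
    - [0,0,0]
    - [0,0,0]
    - [0,0,0]
    - [0,0,0]
    - [0,0,0]
    - [0,0,0]
    - [0,0,0]
    - [0,0,0]
  turn: [0,0,0,0,0,0,0,0]
  grip: 0

```text
time: 19.0
ee_pos: [0.4484, -0.0639, 0.0371]
eef_rot: [0.998, 0.07, 0.0, 0.0]
ft_force: [0.7, -0.4, -0.1]
width: 0.0796
grip_force: 0.0
```

>>> step_arm:
  delta_pos:
    - [0,0,0.3]
    - [0,0,0.6]
    - [0,0,0.9]
    - [0,0,1]
    - [0,0,1]
    - [0,0,1]
    - [0,0,1]
    - [0,-0.5,0.5]
    - [0,-1,0]
    - [0,-1,0]
    - [0,-1,0]
    - [0,-1,0]
  turn: [0,0,0,0,0,0,0,0,0,0,0,0]

```text
time: 20.2
ee_pos: [0.4483, -0.1773, 0.1952]
eef_rot: [0.998, 0.07, 0.0, 0.0]
ft_force: [0.9, 0.2, -0.6]
width: 0.0867
grip_force: 0.0
```

>>> step_arm:
  delta_pos:
    - [0,-1,0]
    - [0,-1,0]
    - [0,-1,0]
    - [0,-1,0]
    - [0,-0.5,0]
    - [0,0,0]
  turn: [0,0,0,0,0,0]

```text
time: 20.8
ee_pos: [0.448, -0.2901, 0.1946]
eef_rot: [0.998, 0.069, 0.0, -0.0]
ft_force: [-0.7, 0.4, 0.7]
width: 0.087
grip_force: 0.0
```

```bash
python3 -c "
from h import *
c=camera('side');d=camera('top')
a=c['image'][90:290,190:430,::-1];b=d['image'][90:290,190:430,::-1]
cv2.imwrite('pics/p6.png',cv2.resize(np.hstack([a,b]),None,fx=1.6,fy=1.6,interpolation=cv2.INTER_CUBIC))
for c in(c,d):
    W=pts(c);h=cv2.cvtColor(c['image'],cv2.COLOR_RGB2HSV)
    m=(h[...,0]>95)&(h[...,0]<130)&(h[...,1]>120)&(abs(W[...,0]-.45)<.08)&(abs(W[...,1]+.064)<.08)
    print(np.percentile(W[m],[2,50,98],axis=0).round(4))
print(read_state()['ee_pos'],read_state()['width'])"
```

```text
[[ 0.4152 -0.0728  0.0225]
 [ 0.4412 -0.0527  0.0599]
 [ 0.4745 -0.0457  0.0753]]
[[ 0.4151 -0.0752  0.0451]
 [ 0.4439 -0.0608  0.0758]
 [ 0.4747 -0.0495  0.0814]]
[ 0.4486797  -0.2876743   0.19472016] 0.08720431280664216
```

View pics/p6.png

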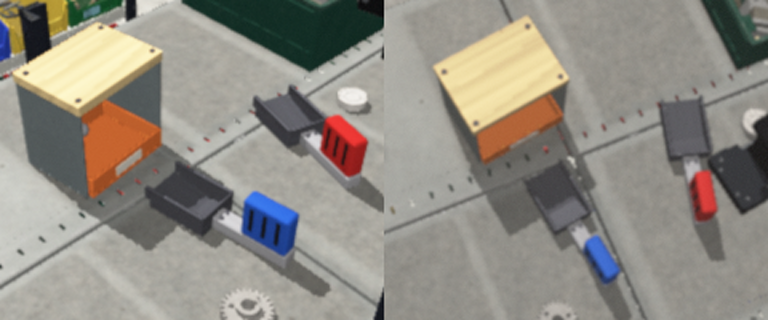

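The blue scoop stands flat and empty at (230,215) in front of the shelf. The gripper is clear of everything, and a ball shows in the tray at (85,128), so I'm handing in the job.

```bash
python3 -c "
from bench import *
print(close_job())"
```

```text
the job is handed in; nothing more can be done
None
```

I tipped the balls out over the orange tray, set the blue scoop down flat and empty in front of the shelf, let go of it, and handed the job in at about 21 s. One ball was visible in the tray and I saw none in the scoop or on the worktop, so the second is probably hidden behind the side panel; no verdict came back.

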